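Seat the cassette in the bench reader and latch its cover

ROBOT

A 7-joint arm with a two-finger parallel gripper is mounted at the origin on the work surface. World frame = base frame: x ahead of the robot, y to its left, z up, the work surface at z = 0. Lengths are in m, angles in degrees, forces in N, time in s.
With the tool pointing down it reaches from about 0.425 to 0.875 m from the base axis. Payload 4.7 kg.
Tool frame: the origin (TCP) lies between the finger pads; the fingertips stand 22 mm ahead of it and the grasp point (between the pads) lies 3 mm ahead of it (env.tip_reach is the distance from the TCP to the fingertips, in m); z points along the fingers, y is the line along which they close (so a half turn about z gives the same grasp; the last joint's range is limited). The gripper opens to 87 mm and grips with 3 to 60 N. Pads are 19 mm wide; open, the fingers measure 117 mm over their backs; the gripper's body (75 mm by 190 mm) begins 51 mm behind the grasp point.
Start: joints at [71.224, 18.392, -4.016, 83.108, 1.295, 78.541, -3.26], TCP at [0.218, -0.612, 0.245] pointing down, gripper open.
Joint ranges: [-163.93, 163.93], [-17.29, 119.83], [-79.2, 71.16], [3.27, 140.29], [-89.18, 269.18], [5.43, 117.66], [-154.24, 154.24]. Speed limits (degrees/s): [147.25, 147.25, 180, 180, 180, 180, 180].

INTERFACE

Orientations are given as [roll, pitch, yaw] about the fixed x, y, z axes, in that order (R = Rz(yaw) Ry(pitch) Rx(roll)).
In Python, from cell import env gives the robot as it stands.
- The arm moves only by the shell command python3 -m creep 'ROWS' [FORCE]. ROWS is JSON, one flat list of numbers, 7 for each row, row after row: the finger opening in mm, from 0 to 87, then the shift along the tool's x, y, z in units of 30 mm (1.0 is 30 mm), then the turn, a rotation vector about the tool's x, y, z in units of 6 degrees (1.0 is 6 degrees). A call has 1 to 12 rows; each row is the pose to reach, as a shift and turn from the pose commanded when the call began, along the tool's axes at that moment; what a row does not reach only later rows make up. A row lasts 1/10 s, in which the tool goes at most 50 mm and 8.59 degrees, less where a joint would pass 70% of its speed; a pose out of reach is approached as far as the arm can. A call with a gripper value outside its range is refused whole. The fingers move at their own pace and stop on an object; FORCE is the grip in N (left out, the last holds). Time passes only in rows, so rows that repeat a pose let the fingers close. It gives the time, the measured TCP pose, the force, the opening and the grip force at its end, in the units of the state.
- env.get_obs(): the state, without advancing time (a new reading comes with each control period).
- env.read_camera(name): name is "scene" or "top"; returns a dict with "color" (420x560x3 uint8, red, green, blue), "depth" (420x560 float32, m along the optical axis (not along the pixel's ray), 0 where there is no reading), "fovy" (degrees; the focal length in pixels is half the picture's height over the tangent of half this angle, whatever the lens; pixels are square), "cx", "cy" (the principal point, pixels), "R" (3x3) and "t" (3): a world point X has camera coordinates R X + t. Camera axes: x right, y down, z forward; pixel columns grow to the right and rows downward; lengths in m; the calibration is good to about 2 mm. A picture is of the moment at which its call begins.
- env.sign_off(): hands the job in; it is judged then, once.
The state is a dict: "time_s": time; "qpos": joint angles; "joint_velocities": joint speeds; "effort": joint torques, N m; "tool_pos": TCP position; "tool_rot": TCP orientation; "force": force on the tool from outside, world axes, zero at the start; "wrist_torque": the same for the moment, N m; "grip_width": finger opening in m; "grasp_force": force on a finger pad.
Only numpy, scipy, OpenCV 4.12 (cv2) and the standard library are available. Lean on these libraries where they do the work, as an engineer would, in place of code of your own. Each camera call takes 0.05 s, during which the arm holds its last target. There are 200 camera calls.

TASK

Press the front edge of the reader's push-latch cover to pop it open, push the cassette lying in the bay to the left (seen from the robot) along its guides until it is fully home against the end stop, then press the cover down again until it latches shut and stays shut. Work with the fingertips only: do not pick up the cassette, and leave the spare cassette and the other things on the bench where they are.

Things in the scene. Friction and masses are not known exactly. Their poses are not given: they have to be found in the camera images.
- reader: Cassette reader, a white bench instrument 150 (x) by 280 (y) by 70 mm high, fixed to the bench at a varying place and yaw (within 0.3 rad). Origin at the centre of its underside; x points from its front (robot side) to its back, y to its left, z up. Top at z 70, flat behind (x +12..+75) and beside the cover but for the spare cassette and the vial; the rim in front of the cover (x -75..-46) is lower, z 58.
- bay (a point): Middle of the floor of the bay under the cover, at reader x -17, y 0, z 44 mm, axes as the reader's. The bay: reader x -46..+12, y -67..+67, 26 mm deep. Two rails 7 mm high, inner faces at reader x -35 and +1, y +12..+60, guide the cassette along y. From y -67 to the cassette's right end the bay is empty: room for fingers.
- end_stop (a point): Foot of the middle of the end stop at the left end of the bay, an upright face 16 mm high at reader y +60 mm, that the cassette's left end meets when home (reader x -17, z 44). A small hood juts 8 mm from it over the cassette, 12.5 mm above the bay floor.
- lid (a joint): Grey push-latch cover, rad: 0 latched flush, 1.95 open (stop, leaning back), -0.13 pressed in (stop; front edge 7 mm down). A spring drives it open (0.085 N m shut, 0.036 open). Pressed from shut to -0.10 or beyond and let go, it swings fully open by itself in about 2 s. Pushed shut and on to -0.10 or beyond, then let go, it latches. 2 to 5 N at the press point moves it; 6 to 10 N presses to the stop.
- lid_press (a point): Press point on the cover's outer (upper) face, moving with the cover: mid width, 43 mm from the hinge axis and 11 mm from the cover's free front edge, marked by a low ridge 10 by 44 mm. With the cover shut it lies at reader x -33, y 0, z 70 mm.
- lid_hinge (a point): Middle of the hinge axis, along reader y at the cover's far edge: reader x +10, y 0, z 67.5 mm. The cover is a flat plate 54 mm from axis to free edge, 130 mm wide (y), 5 mm thick, axis at mid thickness.
- lid_edge (a point): Middle of the cover's free edge, moving with it: at angle a it lies 54 cos(a) mm in front of the axis (reader -x) and 54 sin(a) mm above it. When open, the outer face looks to the back, so the cover is closed by pushing that face from behind, near the free edge, toward the robot and down in an arc about the hinge.
- cassette: The cassette to seat, a loose flat white plastic block 34 (x) by 50 (y) by 11 mm high, 30 to 65 g, lying in the bay under the cover; origin at the centre of its underside, axes as the reader's. It starts at reader x -17, y +10..+24 mm; home, against the end stop, is y = +35 mm. Push it by its right end face, toward reader +y.
- spare: Spare cassette, same shape and size, lying on the reader's top at the left of the cover (origin under its centre). Leave it.
- vial: Small clear capped vial, 24 mm across, 45 mm high, standing on the reader's top at the right rear. Leave it.
- bottle: White bottle, 42 mm across, 85 mm high, standing on the bench at the reader's right. Leave it.
- jar: Clear jar with yellow cap, 48 mm across, 65 mm high, standing on the bench at the reader's left. Leave it.
- marker: Black marker pen, 14 mm thick, 120 mm long, lying on the bench at the right front. Leave it.
- gadget: Flat aluminium pocket device with rounded edges, 35 by 105 by 22 mm, lying on the bench at the far right. Leave it.

How it is judged:
By the outcome, as a careful person would: the job done as asked, in the order asked, and still so for the second after the job is handed in, with the robot touching nothing.
It also fails if it takes over 56 s, if anything falls off the work surface, if the arm or the gripper's body presses on something with over 40 N, if the wrist force passes 120 N, or if a joint passes its speed limit or range.

## Working session

There is one attempt and no reset: what is moved stays moved. The work goes in short steps, Python scripts to look and compute and a shell command to move; the robot and the scene stay as the last step left them, time stands still between calls to the robot, and variables do not carry over. Pictures are saved under pics/ and viewed, at most 10 in all, crops included, and the job is handed in when it is done.

```bash
ls; mkdir -p pics
python3 - <<'E'
from cell import env
import cv2
o=env.get_obs();print({k:o[k] for k in('time_s','tool_pos','tool_rot','force','grip_width')},env.tip_reach)
for n in('scene','top'):
    c=env.read_camera(n);cv2.imwrite(f'pics/{n}0.png',c['color'][:,:,::-1]);print(n,c['fovy'],c['cx'],c['cy'],c['R'].round(3).tolist(),c['t'])
E
```

```text
pics
{'time_s': 0.0, 'tool_pos': array([ 0.21763845, -0.61194251,  0.24346163]), 'tool_rot': array([-1.79891049e+02,  6.11798969e-03,  1.95833712e+01]), 'force': array([ 0.16997825,  0.0785008 , -0.01457764]), 'grip_width': 0.08726521061189484} 0.022
scene 46.17542927511963 277.02569043791556 205.38875489257128 [[-0.362, 0.932, 0.017], [0.55, 0.228, -0.803], [-0.753, -0.281, -0.595]] [ 0.25694286 -0.20555116  1.45693726]
top 54.321546847957336 277.8736158541638 210.82804463779476 [[0.019, -1.0, 0.021], [-0.995, -0.02, -0.1], [0.1, -0.019, -0.995]] [-0.09907813  0.51221061  0.9388932 ]
```

View pics/scene0.png

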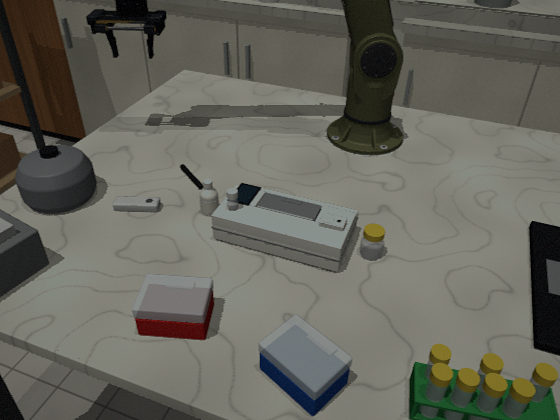

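View pics/top0.png

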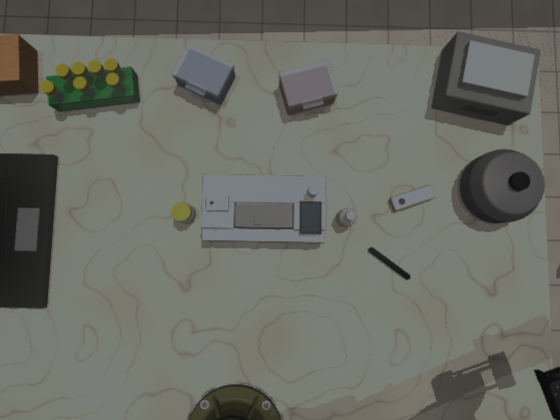

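The top view shows the reader at columns 202–326, rows 175–242, with the grey cover at about 234–294 by 203–228. The vial is at (312,192), the spare at (217,203) and the bottle at (346,217).

```bash
cat > h.py <<'E'
import numpy as np,cv2
from cell import env
from scipy.spatial.transform import Rotation as Ro
def cam(n):
    c=env.read_camera(n);c['f']=c['color'].shape[0]/2/np.tan(np.radians(c['fovy'])/2);return c
def ray(c,uv,z):
    uv=np.atleast_2d(uv).astype(float)
    d=np.c_[(uv[:,0]-c['cx'])/c['f'],(uv[:,1]-c['cy'])/c['f'],np.ones(len(uv))]@c['R']
    o=-c['R'].T@c['t'];return o+d*((z-o[2])/d[:,2])[:,None]
def cloud(c):
    v,u=np.mgrid[:420,:560];D=c['depth']
    p=np.stack([(u-c['cx'])/c['f']*D,(v-c['cy'])/c['f']*D,D],-1)
    return (p-c['t'])@c['R']
E
python3 - <<'E'
from h import *
c=cam('top');P=cloud(c);z=P[...,2]
roi=np.zeros((420,560),bool);roi[165:255,195:332]=1
m=(roi&(z>.05)&(z<.08)).astype('uint8')
def rect(m,zz):
    k=max(cv2.findContours(m,cv2.RETR_EXTERNAL,cv2.CHAIN_APPROX_NONE)[0],key=cv2.contourArea)
    w=ray(c,k[:,0],zz)[:,:2]
    return cv2.minAreaRect((w*1000).astype('float32'))
print('reader',rect(m,.067))
g=cv2.cvtColor(c['color'],cv2.COLOR_RGB2GRAY);print(g[215,225:305:3],g[195:245:2,265],c['color'][215,250],c['color'][215,312])
print('z cover',np.median(z[208:224,240:290]),'z rear',np.median(z[180:195,220:300]),'rim',np.median(z[233:239,220:300]),'bench',np.median(z[260:300,220:300]))
t=int((int(g[215,250])+int(g[185,260]))/2);print(t)
m2=np.zeros_like(m);m2[195:235,228:297]=(g[195:235,228:297]<t);m2=cv2.morphologyEx(m2,cv2.MORPH_OPEN,np.ones((5,5)))
print('cover',rect(m2,.07))
E
```

```text
reader ((517.1168823242188, -55.09370422363281), (150.39645385742188, 280.1597900390625), 0.1231306791305542)
[126 126 126  79  97  97  97  97  97  97  97  97  97  98  98  98  98  98
  98  98  98  98 101 115 125  52  61] [126 126 126 125 103  96  98  98  98  98  97  97  97  98  98  95  69 109
 125 126 126 126 125  88  87] [98 97 97] [55 62 65]
z cover 0.07019270036168662 z rear 0.06988740950310533 rim 0.057912624227408366 bench -0.00022658479645569596
111
cover ((498.58544921875, -55.18896484375), (60.995723724365234, 134.8851318359375), 1.1267938613891602)
```

```bash
python3 -m creep '[0,14.5,-14.5,0,0,0,3.2, 0,14.5,-14.5,0,0,0,3.2, 0,14.5,-14.5,0,0,0,3.2, 0,14.5,-14.5,0,0,0,3.2, 0,14.5,-14.5,0,0,0,3.2, 0,14.5,-14.5,0,0,0,3.2, 0,14.5,-14.5,0,0,0,3.2, 0,14.5,-14.5,0,0,0,3.2, 0,14.5,-14.5,0,0,0,3.2, 0,14.5,-14.5,0,0,0,3.2, 0,14.5,-14.5,0,0,0,3.2, 0,14.5,-14.5,0,0,0,3.2]'
```

```text
time_s: 1.35
tool_pos: [0.4757, -0.0686, 0.2446]
tool_rot: [180.0, -0.0, 0.4]
force: [0.9, -0.1, 0.1]
grip_width: 0.0029
grasp_force: 0.0
```

```bash
python3 -m creep '[0,0.2,-0.45,1.5,0,0,0, 0,0.2,-0.45,3,0,0,0, 0,0.2,-0.45,4.3,0,0,0, 0,0.2,-0.45,4.7,0,0,0, 0,0.2,-0.45,4.7,0,0,0, 0,0.2,-0.45,4.7,0,0,0, 0,0.2,-0.45,4.7,0,0,0]'
python3 - <<'E'
from h import *
c=cam('scene');cv2.imwrite('pics/s1.png',cv2.resize(c['color'][150:290,180:400,::-1],None,fx=3,fy=3))
E
```

```text
time_s: 2.05
tool_pos: [0.483, -0.0574, 0.1058]
tool_rot: [179.9, -0.2, 0.4]
force: [0.5, -1.1, 0.2]
grip_width: 0.0005
grasp_force: 0.0
```

View pics/s1.png

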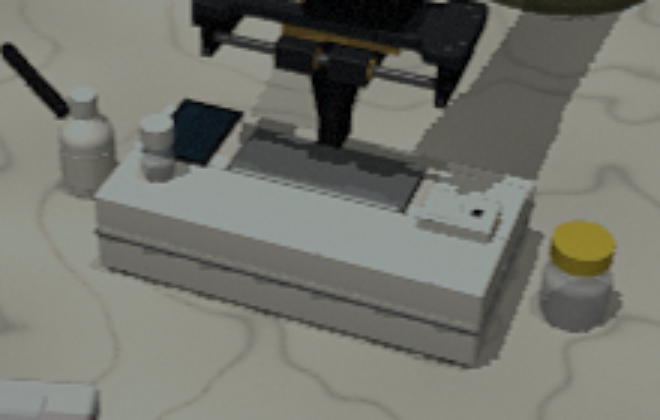

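The closed fingertips, at about (335,145) in the crop, are over the front of the cover at mid width. Now I'll press.

```bash
python3 -m creep '[0,0,0,0.3,0,0,0, 0,0,0,0.4,0,0,0, 0,0,0,0.48,0,0,0, 0,0,0,0.54,0,0,0, 0,0,0,0.58,0,0,0, 0,0,0,0.58,0,0,0, 0,0,0,0.58,0,0,0]'
```

```text
time_s: 2.8
tool_pos: [0.4817, -0.0572, 0.0874]
tool_rot: [179.9, -0.0, 0.4]
force: [-3.8, 0.1, 9.8]
grip_width: 0.0001
grasp_force: 5.6
```

```bash
python3 -m creep '[0,0,0,-1.6,0,0,0, 0,0,0,-3.2,0,0,0, 0,0,0,-4,0,0,0, 0,0.6,1.4,-4,0,0,0, 0,0.6,1.4,-4,0,0,0, 0,0.6,1.4,-4,0,0,0, 0,0.6,1.4,-4,0,0,0, 0,0.6,1.4,-4,0,0,0, 0,0.6,1.4,-4,0,0,0, 0,0.6,1.4,-4,0,0,0, 0,0.6,1.4,-4,0,0,0, 0,0.6,1.4,-4,0,0,0]'; python3 -m creep '[0,0,0,0,0,0,0,0,0,0,0,0,0,0,0,0,0,0,0,0,0,0,0,0,0,0,0,0,0,0,0,0,0,0,0,0,0,0,0,0,0,0,0,0,0,0,0,0,0,0,0,0,0,0,0,0,0,0,0,0,0,0,0,0,0,0,0,0,0,0,0,0,0,0,0,0,0,0,0,0,0,0,0,0]'
python3 - <<'E'
from h import *
c=cam('scene');d=cam('top')
a=cv2.resize(c['color'][130:270,180:400,::-1],(800,509));b=cv2.resize(d['color'][150:260,190:340,::-1],(800,587))
cv2.imwrite('pics/s2.png',a);cv2.imwrite('pics/t2.png',b)
E
```

```text
time_s: 4.0
tool_pos: [0.4995, -0.0987, 0.2062]
tool_rot: [180.0, -0.0, 0.4]
force: [0.5, 0.0, 0.9]
grip_width: 0.0005
grasp_force: 0.0
time_s: 5.2
tool_pos: [0.4995, -0.0988, 0.2061]
tool_rot: [180.0, 0.0, 0.4]
force: [0.3, -0.7, 0.7]
grip_width: 0.0005
grasp_force: 0.0
```

View pics/s2.png

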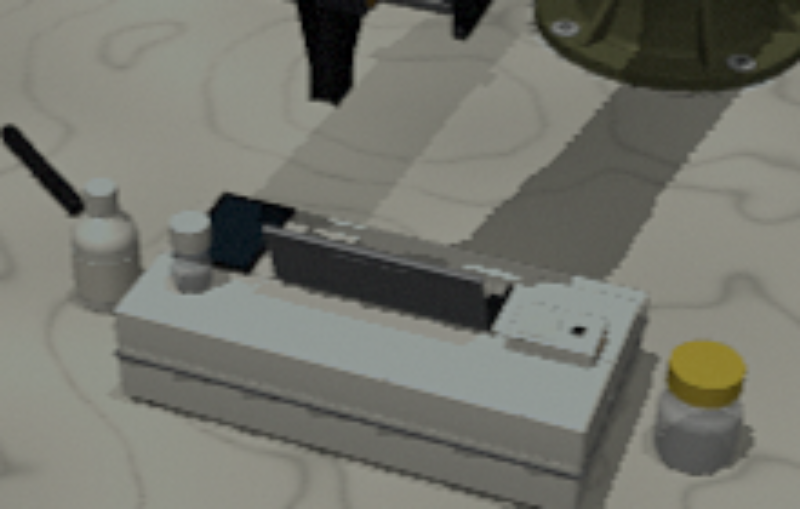

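View pics/t2.png

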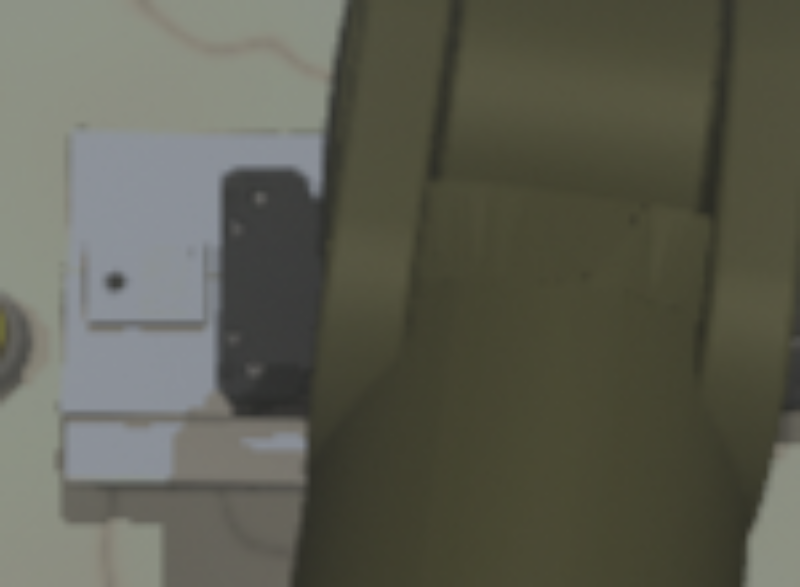

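The cover is up (crop 270–490, rows 230–330). Next I'll check its angle from depth before descending.

Run:
```python
from h import *
P=cloud(cam('scene'));x,y,z=[P[...,i] for i in range(3)]
m=(x>.49)&(x<.56)&(y>-.10)&(y<0)&(z>.074)&(z<.14)
q=P[m];print(len(q),q[:,2].max())
print('slope x per z',np.polyfit(q[:,2],q[:,0],1), [q[abs(q[:,2]-h)<.003,0].mean().round(4) for h in (.08,.09,.1,.11)])
v=(x>.52)&(x<.59)&(y>-.19)&(y<-.13)&(z>.085)&(z<.13);print('vial',P[v].mean(0),P[v][:,2].max())
```

```text
623 0.11955971514611151
slope x per z [0.36197205 0.50465836] [np.float64(0.5331), np.float64(0.5372), np.float64(0.541), np.float64(0.5455)]
vial [ 0.5581275  -0.16004175  0.10463072] 0.11749945661099599
```

```bash
python3 -m creep '[0,-0.08,0,1.5,0,0,0, 0,-0.08,0,3,0,0,0, 0,-0.08,0,3.9,0,0,0, 0,-0.08,0,4.45,0,0,0, 0,-0.08,0,4.45,0,0,0, 0,-0.08,0,4.45,0,0,0, 0,-0.08,0,4.45,0,0,0]'
```

```text
time_s: 6.05
tool_pos: [0.4983, -0.0991, 0.074]
tool_rot: [180.0, -0.1, 0.4]
force: [0.5, 0.1, 0.5]
grip_width: 0.0006
grasp_force: 0.0
```

Run:
```python
from h import *
o=env.get_obs();print(o['tool_pos'],o['force'])
c=cam('scene');cv2.imwrite('pics/s3.png',cv2.resize(c['color'][150:270,200:380,::-1],(800,533)))
```

```text
[ 0.49830941 -0.09906212  0.07402358] [0.46471834 0.07373221 0.52973914]
```

View pics/s3.png

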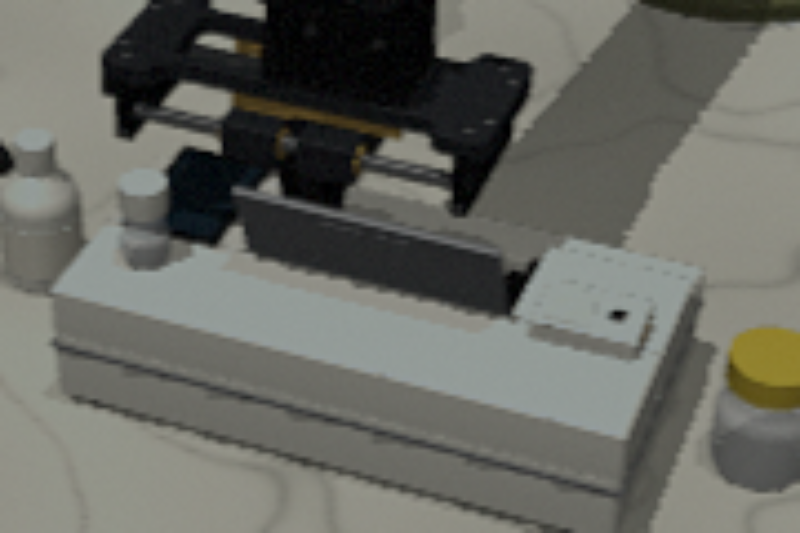

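```bash
python3 -m creep '[0,0,0,0.09,0,0,0, 0,0,-0.15,0.09,0,0,0, 0,0,-0.3,0.09,0,0,0, 0,0,-0.45,0.09,0,0,0, 0,0,-0.6,0.09,0,0,0, 0,0,-0.7,0.09,0,0,0, 0,0,-0.8,0.09,0,0,0, 0,0,-0.9,0.09,0,0,0, 0,0,-1,0.09,0,0,0, 0,0,-1.1,0.09,0,0,0, 0,0,-1.1,0.09,0,0,0]'
```

```text
time_s: 7.2
tool_pos: [0.4969, -0.0654, 0.07]
tool_rot: [-180.0, -0.0, 0.4]
force: [-0.7, 0.7, 0.2]
grip_width: 0.0007
grasp_force: 0.0
```

```bash
for i in 1; do python3 -m creep '[0,0,-0.05,0,0,0,0, 0,0,-0.1,0,0,0,0, 0,0,-0.1,0,0,0,0]' | sed -n '2p;4p'; python3 -m creep '[0,0,-0.05,0,0,0,0, 0,0,-0.1,0,0,0,0, 0,0,-0.1,0,0,0,0]' | sed -n '2p;4p'; python3 -m creep '[0,0,-0.05,0,0,0,0, 0,0,-0.05,0,0,0,0]'| sed -n '2p;4p'; done
```

```text
tool_pos: [0.4969, -0.0627, 0.0699]
force: [-0.0, 0.7, -0.3]
tool_pos: [0.4969, -0.0595, 0.0699]
force: [-0.5, 0.0, -0.2]
tool_pos: [0.4969, -0.0581, 0.0699]
force: [-0.3, 0.3, 0.1]
```

```bash
python3 -m creep '[0,0,-0.05,0,0,0,0, 0,0,-0.1,0,0,0,0, 0,0,-0.1,0,0,0,0]' | sed -n '2p;4p'; python3 -m creep '[0,0,-0.03,0,0,0,0, 0,0,-0.06,0,0,0,0, 0,0,-0.06,0,0,0,0]' | sed -n '2p;4p'
```

```text
tool_pos: [0.4967, -0.0556, 0.0699]
force: [-1.4, -0.4, 0.6]
tool_pos: [0.4966, -0.0554, 0.0699]
force: [-0.7, -5.1, 0.5]
```

```bash
python3 -m creep '[0,0,-0.05,0,0,0,0, 0,0,-0.05,0,0,0,0]' | sed -n '2p;4p'; python3 -m creep '[0,0,0.4,0,0,0,0, 0,0,0.4,-1.2,0,0,0, 0,0,0.4,-2.7,0,0,0, 0,0,0.4,-3.8,0,0,0, 0,-1.5,0.4,-4,0,0,0, 0,-2,5,-4,0,0,0, 0,-2,5,-4,0,0,0, 0,-2,5,-4,0,0,0, 0,-2,5,-4,0,0,0, 0,-2,5,-4,0,0,0]'
python3 - <<'E'
from h import *
d=cam('top');cv2.imwrite('pics/t4.png',cv2.resize(d['color'][165:255,195:335,::-1],(798,513),interpolation=cv2.INTER_CUBIC))
E
```

```text
tool_pos: [0.4966, -0.0553, 0.07]
force: [-0.2, -7.7, -0.5]
time_s: 9.8
tool_pos: [0.4378, -0.2026, 0.1898]
tool_rot: [-179.9, -0.0, 0.3]
force: [-0.9, 0.6, -1.0]
grip_width: 0.0001
grasp_force: 0.0
```

View pics/t4.png

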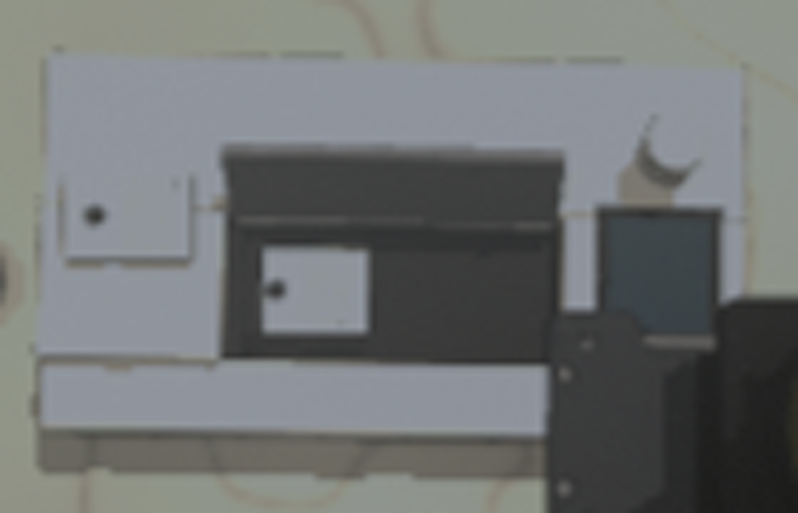

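The cassette is visible at crop columns 262–368. That is about 42 mm, so 8 mm of it is under the hood, as expected when home. I'll check that number.

Run:
```python
from h import *
c=cam('top');r=ray(c,[[195+368/5.7,216],[195+262/5.7,216]],.055);print(r, 'reader y',(r[:,1]+.055)*1000)
o=env.get_obs();print(o['tool_pos'],o['tool_rot'])
```

```text
[[ 0.49846434 -0.04690805  0.055     ]
 [ 0.49760268 -0.00451187  0.055     ]] reader y [ 8.09195022 50.4881306 ]
[ 0.43832961 -0.20090556  0.18982658] [-1.79935868e+02 -1.21077749e-02  4.95495435e-01]
```

```bash
python3 -m creep '[0,4.4,-4.85,0,0,0,0, 0,4.4,-4.85,0,0,0,0, 0,4.4,-4.85,0,0,0,0, 0,4.4,-4.85,0,0,0,0, 0,4.4,-4.85,0,0,0,0, 0,4.4,-4.85,0,0,0,0, 0,4.4,-4.85,1.2,0,0,0, 0,4.4,-4.85,2.3,0,0,0, 0,4.4,-4.85,2.3,0,0,0, 0,4.4,-4.85,2.3,0,0,0, 0,4.4,-4.85,2.3,0,0,0]'
python3 - <<'E'
import numpy as np
# TCP targets (world) for front-bottom corner at radius 45, finger half-width 9.5
for a in (112,100,90,80,70,60,50,40,30,20,10,0,-5):
    t=np.radians(a);r=45
    x=.527-r/1e3*np.cos(t)+.0025*np.sin(t)+.0095; z=.0675+r/1e3*np.sin(t)+.0025*np.cos(t)+.022
    print(a,round(x,4),round(z,4),'units x,z from (0.570,0.120):',round((x-.57)/.03,2),round((.12-z)/.03,2))
E
```

```text
time_s: 11.0
tool_pos: [0.57, -0.0565, 0.1231]
tool_rot: [180.0, -0.2, 0.3]
force: [0.3, -0.2, 0.2]
grip_width: 0.0005
grasp_force: 0.0
112 0.5557 0.1303 units x,z from (0.570,0.120): -0.48 -0.34
100 0.5468 0.1334 units x,z from (0.570,0.120): -0.77 -0.45
90 0.539 0.1345 units x,z from (0.570,0.120): -1.03 -0.48
80 0.5311 0.1343 units x,z from (0.570,0.120): -1.3 -0.48
70 0.5235 0.1326 units x,z from (0.570,0.120): -1.55 -0.42
60 0.5162 0.1297 units x,z from (0.570,0.120): -1.79 -0.32
50 0.5095 0.1256 units x,z from (0.570,0.120): -2.02 -0.19
40 0.5036 0.1203 units x,z from (0.570,0.120): -2.21 -0.01
30 0.4988 0.1142 units x,z from (0.570,0.120): -2.37 0.19
20 0.4951 0.1072 units x,z from (0.570,0.120): -2.5 0.43
10 0.4926 0.0998 units x,z from (0.570,0.120): -2.58 0.67
0 0.4915 0.092 units x,z from (0.570,0.120): -2.62 0.93
-5 0.4915 0.0881 units x,z from (0.570,0.120): -2.62 1.06
```

```bash
python3 -m creep '[0,-0.4,0,-0.3,0,0,0, 0,-0.77,0,-0.42,0,0,0, 0,-1.03,0,-0.45,0,0,0, 0,-1.3,0,-0.45,0,0,0, 0,-1.55,0,-0.4,0,0,0, 0,-1.79,0,-0.3,0,0,0, 0,-2.02,0,-0.17,0,0,0, 0,-2.21,0,0,0,0,0, 0,-2.37,0,0.2,0,0,0, 0,-2.5,0,0.45,0,0,0, 0,-2.5,0,0.45,0,0,0]'
python3 - <<'E'
from h import *
c=cam('scene');cv2.imwrite('pics/s5.png',cv2.resize(c['color'][150:270,200:380,::-1],(800,533)))
E
```

```text
time_s: 12.1
tool_pos: [0.4922, -0.0566, 0.1059]
tool_rot: [-180.0, 0.2, 0.4]
force: [-0.4, 0.1, 0.7]
grip_width: 0.0003
grasp_force: 0.6
```

View pics/s5.png

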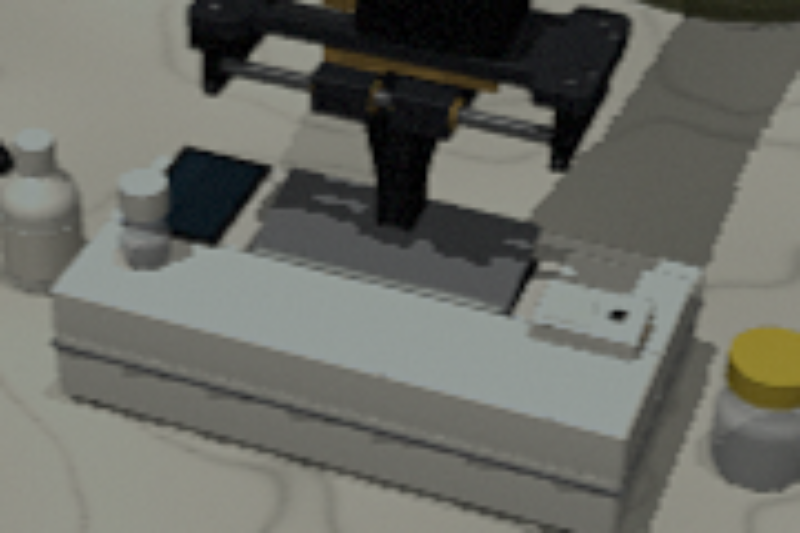

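The cover is nearly shut under the fingertips (contact at about (400,225)). I'll press it on to the stop.

```bash
python3 -m creep '[0,-0.15,0,0.2,0,0,0, 0,-0.25,0,0.35,0,0,0, 0,-0.3,0,0.48,0,0,0, 0,-0.3,0,0.58,0,0,0, 0,-0.3,0,0.65,0,0,0, 0,-0.3,0,0.65,0,0,0, 0,-0.3,0,0.65,0,0,0]'
```

```text
time_s: 12.85
tool_pos: [0.4846, -0.0567, 0.088]
tool_rot: [180.0, 0.1, 0.4]
force: [-0.9, 0.8, 4.8]
grip_width: 0.0005
grasp_force: 2.5
```

```bash
python3 -m creep '[0,0,0,0.05,0,0,0, 0,0,0,0.05,0,0,0, 0,0,0,0.05,0,0,0]'
```

```text
time_s: 13.15
tool_pos: [0.4847, -0.0567, 0.0877]
tool_rot: [180.0, 0.1, 0.4]
force: [-5.4, 0.4, 15.2]
grip_width: 0.0004
grasp_force: 7.5
```

At the stop. I'll lift straight up, move aside and check.

```bash
python3 -m creep '[0,0,0,-0.3,0,0,0, 0,0,0,-1.2,0,0,0, 0,0,0,-2.7,0,0,0, 0,0,0,-4,0,0,0, 0,-1.5,3,-4,0,0,0, 0,-1.5,6,-4,0,0,0, 0,-1.5,6,-4,0,0,0, 0,-1.5,6,-4,0,0,0, 0,-1.5,6,-4,0,0,0, 0,-1.5,6,-4,0,0,0, 0,-1.5,6,-4,0,0,0, 0,-1.5,6,-4,0,0,0]'; python3 -m creep '[0,0,0,0,0,0,0,0,0,0,0,0,0,0,0,0,0,0,0,0,0,0,0,0,0,0,0,0,0,0,0,0,0,0,0,0,0,0,0,0,0,0,0,0,0,0,0,0,0,0,0,0,0,0,0,0,0,0,0,0,0,0,0,0,0,0,0,0,0,0,0,0,0,0,0,0,0,0,0,0,0,0,0,0]'|head -2
python3 - <<'E'
from h import *
c=cam('scene');P=cloud(c);x,y,z=[P[...,i] for i in range(3)]
m=(x>.475)&(x<.52)&(y>-.11)&(y<0);print(m.sum(),np.percentile(z[m],[2,50,98]))
cv2.imwrite('pics/s6.png',cv2.resize(c['color'][150:270,200:380,::-1],(800,533)))
E
```

```text
time_s: 14.35
tool_pos: [0.4415, -0.2353, 0.2064]
tool_rot: [-180.0, 0.0, 0.5]
force: [0.7, 0.1, -1.1]
grip_width: 0.0003
grasp_force: 0.0
time_s: 15.55
tool_pos: [0.4411, -0.2369, 0.2064]
651 [0.06843154 0.07062222 0.07312747]
```

View pics/s6.png

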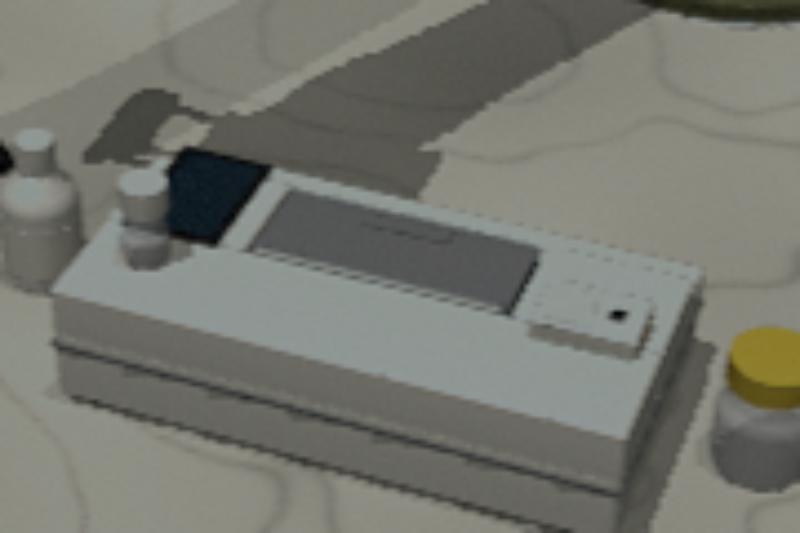

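The cover is flush (z about 70 mm) and has stayed shut for 2 s. The spare, vial, bottle and jar have not moved, and the robot is clear.

```bash
python3 -c "
from cell import env
print(env.sign_off())"
```

```text
the job is handed in; nothing more can be done
None
```

The job is handed in: I popped the cover open, pushed the cassette home against the end stop, and pressed the cover shut; at the last look it had stayed latched and flush for about 2 s, about 15.6 s into the run.

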